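Square a batten to the fence and hold it down

TASK

Push the loose wooden batten across the jig board, at two points along it as needed to bring it in parallel, until its whole length lies flush against the aluminium fence under the tool ledge. Then swing both red-knobbed hold-down arms fully round over the batten's ends. Keep the batten flat on the board, and do not disturb the glue bottle and blue pot on the ledge or the wooden cup beside the jig.

Things in the scene. Friction and masses are not known exactly. Their poses are not given: they have to be found in the camera images.
- jig: Fixed plywood jig board 250 (x) x 420 (y) mm, 18 thick; origin at the centre of its underside on the bench, +x to the fence (away from the robot), z up. An aluminium fence 20 thick, 400 long and 40 high above the board stands along its far side, near face at x = +75. A tool ledge overhangs the fence.
- ledge (a point): Middle of the lower front edge of the wooden tool ledge over the fence, 90 mm above the board. The ledge is 220 long (y) and 80 deep (x = +40 to +120 in the jig's frame), top 102 above the board, front lip up to 125. It reaches 5 mm past a batten at the fence, so the gripper must lean back to the robot (30 to 40 degrees, fingertips forward) to push the batten home.
- fence (a point): Middle of the foot of the fence's near face, at the board's top surface; axes as the jig: x from the board into the fence, y along the fence, z up.
- batten: Loose pale square wooden batten 30 x 260 x 30 mm, 0.11 kg, pencil lines on top, lying on the board askew in front of the fence. Origin at the centre of its underside, y along its length, x towards the fence. At the fence its centre is 15 mm in front of the fence's near face.
- batten_left (a point): Left (+y) end of the batten's far face (the face that goes against the fence), at half its height.
- batten_right (a point): Right (-y) end of the batten's far face, at half its height.
- left_holder (a joint): Left hold-down: flat steel arm 16 wide reaching 85 mm from its upright pivot, underside 33 and top 43 mm above the board, so it passes 3 mm over the batten. 0 = pointing to the robot (jig -x); it grows to the stop at 1.571 as it swings inward and away from the robot, until it lies along the fence over the batten's left end. Friction 0.05 N m: it stays where left.
- right_holder (a joint): The same for the right hold-down arm, mirrored: 0 = pointing to the robot, 1.571 = at its stop, along the fence over the batten's right end.
- left_holder_knob (a point): Mid-height of the upright red knob of the left arm, 18 mm diameter, 30 high (43 to 73 mm above the board), 75 mm from the pivot; push it or pinch it.
- right_holder_knob (a point): The same for the right arm.
- left_holder_pivot (a point): Pivot of the left arm, at the arm's underside; at x = +60, y = +175 mm in the jig's frame. Its post is 18 mm in diameter.
- right_holder_pivot (a point): Pivot of the right arm; at x = +60, y = -175 mm in the jig's frame.
- glue: Small white glue bottle 31 x 42 x 95 mm standing on the ledge; origin under its centre. Leave alone.
- pot: Small blue pot, 55 mm across, 52 high, standing on the ledge; origin under its centre. Leave alone.
- cup: Wooden cup 44 mm across, 85 high, standing on the bench to the right of the jig; origin under its centre. Leave alone.

How it is judged:
By the outcome, as a careful person would: the job done as asked, in the order asked, and still so for the second after the job is handed in, with the robot touching nothing.
It also fails if it takes over 70 s, if anything falls off the work surface, if the arm or the gripper's body presses on something with over 40 N, if the wrist force passes 120 N, or if a joint passes its speed limit or range.

ROBOT

A 6-joint arm with a two-finger parallel gripper is mounted at the origin on a cart in front of the work surface, level with it; the furniture and walls round the work are solid. World frame = base frame: x ahead of the robot, y to its left, z up, the work surface at z = 0. Lengths are in m, angles in rad, forces in N, time in s.
With the tool pointing down it reaches from about 0.275 to 0.875 m from the base axis. Payload 12.5 kg.
Tool frame: the origin (TCP) lies at the very end of the fingers, on their centre line; the grasp point (between the pads) lies 19 mm behind it; z points along the fingers, y is the line along which they close (so a half turn about z gives the same grasp; the last joint's range is limited). The gripper opens to 85 mm and grips with 20 to 120 N. Pads are 22 mm wide; open, the fingers measure 114 mm over their backs; the gripper's body (76 mm by 85 mm) begins 54 mm behind the grasp point. The pads swing forward as they close: fully open they stand 13 mm farther back than shut.
Start: joints at [1.158, 0.351, 1.652, -0, 1.139, -0.085], TCP at [0.177, 0.521, 0.231] pointing down, gripper open.
Joint ranges: [-2.75, 2.75], [-0.79, 2.1], [0.01, 2.65], [-1.57, 4.71], [0.07, 3.14], [-2.87, 2.87]. Speed limits (rad/s): [2.22, 2.22, 2.79, 3.14, 3.14, 3.14].

INTERFACE

Orientations are given as a 3x3 rotation matrix whose columns are the frame's x, y, z axes.
In Python, from bench import manip gives the robot as it stands. Calls block until the motion is done:
- manip.move_ptp(position, orientation): joint-space move of the TCP to a pose.
- manip.move_l(position, attitude=None, max_speed=0.15): straight line of the TCP; attitude=None keeps the orientation; max_speed is the mean speed in m/s.
- manip.move_j(angles): joint-space move.
- manip.set_gripper(opening, effort=None): opening from 0.0 (shut) to 1.0 (fully open); effort is the grip in N (None keeps the last); returns when the fingers have stopped.
- manip.dwell(seconds).
- manip.inverse_kinematics(position, orientation): joint angles nearest the present ones, or None.
- manip.grab_frame(name): name is "side" or "top" or "wrist"; returns (picture, depth): 384x512x3 uint8, red, green, blue; 384x512 float32, m along the optical axis (not along the pixel's ray), 0 where there is no reading.
- manip.get_calibration(name): a dict with "camera_matrix" (3x3 intrinsics, pixels), "k1" (the pictures are not rectified: a ray, as slopes to the right and down, at radius r is drawn at 1 + k1 r^2 times it, then the intrinsics apply), "R" (3x3) and "t" (3): a world point X has camera coordinates R X + t. Camera axes: x right, y down, z forward; pixel columns grow to the right and rows downward; lengths in m; the calibration is good to about 2 mm. A picture is of the moment at which its call begins: read the wrist's pose just before it. get_calibration takes no time and is no camera call; for the wrist camera it gives the pose at the moment of the call.
A pose or a line that the arm cannot do raises manip.Unreachable and nothing moves.
- manip.sign_off(): hands the job in; it is judged then, once.
Trained networks look in the newest picture that a camera, given by its name, has taken for a name from the list of things; names that differ only in an ending like _2 or _b are one class to them, and where a whole thing is asked for, a point or a joint stands for the part that bears it (a point fixed in the world has none). Each returns a list of dicts, best first, with "confidence" (0 to 1); they miss things now and then, are a little off and sometimes report something else, mostly with a low value. They report only what shows in the picture. A call takes as long as a camera call.
- manip.look_for(camera, name): "at" ([x, y, z] in m, in world coordinates, good to about 4 mm: the middle of the surface that is visible of it).
Readings, each from a call of its own:
- manip.current_time(): time.
- manip.current_qpos(): joint angles.
- manip.current_joint_vel(): joint speeds.
- manip.current_joint_torque(): joint torques, N m.
- manip.current_ee_pos(): TCP position.
- manip.current_tcp_rot(): TCP orientation.
- manip.current_force(): force on the tool from outside, world axes, zero at the start.
- manip.current_ft_torque(): the same for the moment, N m.
- manip.current_grip_width(): opening from 0.0 (shut) to 1.0 (fully open).
- manip.current_grip_force(): force on a finger pad.
Only numpy, scipy, OpenCV 4.12 (cv2) and the standard library are available. Lean on these libraries where they do the work, as an engineer would, in place of code of your own. Each camera call takes 0.05 s, during which the arm holds its last target. There are 200 camera calls.

## Working session

There is one attempt and no reset: what is moved stays moved. The work goes in short steps, each a Python script; the robot and the scene stay as the last script left them, time stands still between calls to the robot, and variables do not carry over. Pictures are saved under pics/ and viewed, at most 10 in all, crops included, and the job is handed in when it is done.

```bash
mkdir -p pics
python3 - <<'E'
from bench import manip
import cv2
print(manip.current_time())
for c in("top","side"):
    p,d=manip.grab_frame(c); cv2.imwrite(f"pics/{c}0.png",cv2.cvtColor(p,cv2.COLOR_RGB2BGR))
    for n in["jig","ledge","fence","batten","batten_left","batten_right","left_holder_knob","right_holder_knob","left_holder_pivot","right_holder_pivot","glue","pot","cup"]:
        print(c,n,[(([round(float(v),4) for v in r["at"]]),round(r["confidence"],2)) for r in manip.look_for(c,n)[:2]])
a=cv2.imread("pics/top0.png");b=cv2.imread("pics/side0.png")
E
```

```text
0.0
top jig [([0.6357, 0.2092, 0.0622], 0.3)]
top ledge [([0.6161, 0.0413, 0.0185], 0.66)]
top fence [([0.5541, 0.0399, 0.0527], 0.36)]
top batten [([0.5521, 0.0423, 0.0503], 0.76)]
top batten_left [([0.5577, 0.0415, 0.0476], 0.97), ([0.6322, 0.2137, 0.0609], 0.3)]
top batten_right [([0.5562, 0.0416, 0.0484], 0.9), ([0.64, -0.1128, 0.0578], 0.22)]
top left_holder_knob [([0.6909, 0.1226, 0.1466], 0.74), ([0.6387, 0.2117, 0.0634], 0.6)]
top right_holder_knob [([0.6396, -0.1082, 0.0595], 0.85)]
top left_holder_pivot [([0.6322, 0.2128, 0.0633], 0.69)]
top right_holder_pivot [([0.6445, -0.1115, 0.0617], 0.78)]
top glue []
top pot [([0.691, 0.1224, 0.1458], 0.57)]
top cup [([0.6525, -0.3533, 0.0601], 0.58)]
side jig [([0.6224, 0.1423, 0.0158], 0.56), ([0.6265, -0.0985, 0.057], 0.44)]
side ledge [([0.6224, 0.1444, 0.0196], 0.82)]
side fence [([0.6238, 0.142, 0.014], 0.61)]
side batten [([0.5401, 0.0861, 0.0466], 0.9), ([0.6881, 0.136, 0.1556], 0.32)]
side batten_left [([0.5327, 0.0828, 0.0451], 0.77)]
side batten_right [([0.5367, 0.0853, 0.0441], 0.64), ([0.6455, -0.3396, 0.0502], 0.23)]
side left_holder_knob [([0.6267, 0.2162, 0.0617], 0.97), ([0.6883, 0.0238, 0.1526], 0.7)]
side right_holder_knob [([0.6257, -0.0937, 0.0633], 0.66)]
side left_holder_pivot [([0.6277, 0.2131, 0.0586], 0.87)]
side right_holder_pivot [([0.6251, -0.0964, 0.0596], 0.81)]
side glue [([0.6887, 0.024, 0.1529], 0.81)]
side pot [([0.6881, 0.1351, 0.1534], 0.64)]
side cup [([0.6442, -0.3409, 0.0513], 0.92), ([0.5342, 0.0855, 0.0449], 0.54)]
```

View pics/top0.png

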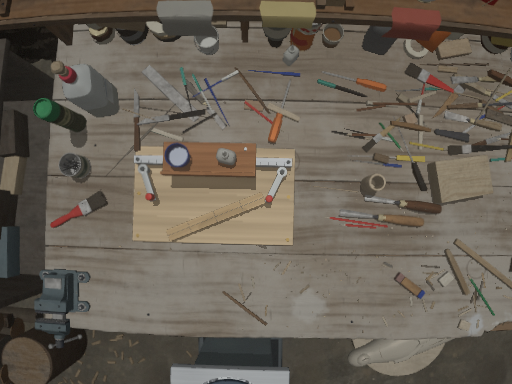

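View pics/side0.png

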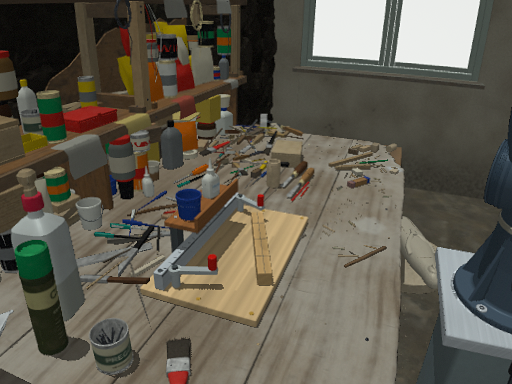

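The top view shows the board with corners near (138,147), (296,150), (293,244) and (133,241). The batten runs askew from (169,234) to (265,202). The knobs are at (150,197) and (269,199), and both arms point roughly towards the robot. The side view agrees. Next I'll measure precisely from depth.

```bash
cat > h.py <<'E'
from bench import manip
import cv2, numpy as np
def cloud(c):
    k=manip.get_calibration(c); p,d=manip.grab_frame(c)
    v,u=np.mgrid[:384,:512]
    r=cv2.undistortPoints(np.stack([u,v],-1).reshape(-1,1,2).astype(float),k["camera_matrix"],np.array([k["k1"],0,0,0.])).reshape(384,512,2)
    X=np.dstack([r,np.ones((384,512))])*d[...,None]
    return p,d,(X-k["t"])@k["R"]
def big(m):
    n,l,s,_=cv2.connectedComponentsWithStats(m.astype(np.uint8),connectivity=4)
    return l==1+np.argmax(s[1:,4])
def rect(P):
    (c,wh,a)=cv2.minAreaRect(P[:,:2].astype(np.float32)); return c,wh,a,cv2.boxPoints((c,wh,a))
def batten(c="top",zo=0.):
    p,d,W=cloud(c); z=W[...,2]-zo
    m=(abs(z-.048)<.009)&(W[...,0]<.66)&(W[...,0]>.35)&(W[...,1]>-.15)&(W[...,1]<.25)
    return W[big(m)]
E
python3 - <<'E'
from h import *
np.set_printoptions(precision=4,suppress=True)
p,d,W=cloud("top"); z=W[...,2]
box=(W[...,0]>.4)&(W[...,0]<.8)&(W[...,1]>-.25)&(W[...,1]<.35)
print("table z",np.median(z[300:320,150:300]))
m=big((abs(z-.018)<.008)&box); P=W[m]; print("board z",np.median(P[:,2]),rect(P))
m=big((abs(z-.048)<.008)&box&(W[...,0]<.62)); P=W[m]; print("batten",len(P),np.median(P[:,2]),rect(P))
m=big((abs(z-.12)<.025)&box); P=W[m]; print("ledge",np.median(P[:,2]),rect(P))
hsv=cv2.cvtColor(p,cv2.COLOR_RGB2HSV); red=((hsv[...,0]<8)|(hsv[...,0]>172))&(hsv[...,1]>150)&(hsv[...,2]>80)&box&(z>.05)&(z<.11)
n,l,s,c=cv2.connectedComponentsWithStats(red.astype(np.uint8))
for i in range(1,n):
    if s[i,4]>4: print("red",c[i],s[i,4],W[l==i].mean(0))
cv2.imwrite("pics/crop.png",cv2.cvtColor(cv2.resize(p[130:260,110:310],None,fx=4,fy=4,interpolation=cv2.INTER_CUBIC),cv2.COLOR_RGB2BGR))
# board corners by pixel
for y0,yy in((W[200,100:320,:],0),):
    pass
for r in(215,225,235): 
    row=np.where(m[r])[0]
for r in (180,190,225,235):
    zz=z[r]; ok=np.where((zz>.010)&(zz<.07)&box[r])[0]; print(r,ok[0],ok[-1],W[r,ok[0]],W[r,ok[-1]])
for c in(140,160,200,250,285):
    ok=np.where((z[:,c]>.010)&(z[:,c]<.03)&box[:,c])[0]; print(c,ok[-1],W[ok[-1],c])
# fence face / arms
for n_,rr in(("left",(W[...,1]>.17)),("right",(W[...,1]<-.07))):
    mm=(z>.03)&(z<.1)&box&rr; P=W[mm]; print(n_,rect(P))
E
```

```text
table z -0.00044252203201598794
board z 0.017284813022715072 ((0.6105170249938965, 0.053168296813964844), (0.25090622901916504, 0.42120659351348877), 0.03457558900117874, array([[ 0.4849,  0.2637],
       [ 0.4852, -0.1575],
       [ 0.7361, -0.1574],
       [ 0.7358,  0.2638]], dtype=float32))
batten 1231 0.0472300819903564 ((0.5553194284439087, 0.041685543954372406), (0.030297355726361275, 0.2596147656440735), 23.285810470581055, array([[ 0.4901,  0.1549],
       [ 0.5927, -0.0835],
       [ 0.6205, -0.0716],
       [ 0.5179,  0.1669]], dtype=float32))
ledge 0.11962599792057711 ((0.6910136342048645, 0.052884768694639206), (0.22042565047740936, 0.08071810007095337), 89.89392852783203, array([[ 0.6505, -0.0573],
       [ 0.7312, -0.0574],
       [ 0.7316,  0.163 ],
       [ 0.6509,  0.1632]], dtype=float32))
red [148.1923 196.5769] 26 [0.5994 0.2011 0.0904]
red [268.5    199.4444] 18 [ 0.5993 -0.0906  0.0902]
180 134 294 [0.6444 0.2622 0.0134] [ 0.6533 -0.1571  0.0145]
190 134 293 [0.6179 0.2605 0.0157] [ 0.6272 -0.1548  0.0171]
225 133 293 [0.5263 0.2597 0.0176] [ 0.5372 -0.1566  0.0182]
235 132 292 [0.4997 0.2637 0.0112] [ 0.5115 -0.1545  0.0188]
140 240 [0.4876 0.2405 0.0155]
160 241 [0.4869 0.1865 0.0179]
200 242 [0.4873 0.0822 0.0149]
250 244 [ 0.4855 -0.0472  0.0139]
285 244 [ 0.488  -0.137   0.0193]
left ((0.695552408695221, 0.22094568610191345), (0.08688315749168396, 0.2111486941576004), 88.06425476074219, array([[0.5886, 0.1811],
       [0.7996, 0.174 ],
       [0.8025, 0.2608],
       [0.5915, 0.2679]], dtype=float32))
right ((0.6473358869552612, -0.10784292221069336), (0.07539347559213638, 0.11756002902984619), 89.85263061523438, array([[ 0.5885, -0.1454],
       [ 0.706 , -0.1457],
       [ 0.7062, -0.0703],
       [ 0.5887, -0.07  ]], dtype=float32))
```

View pics/crop.png

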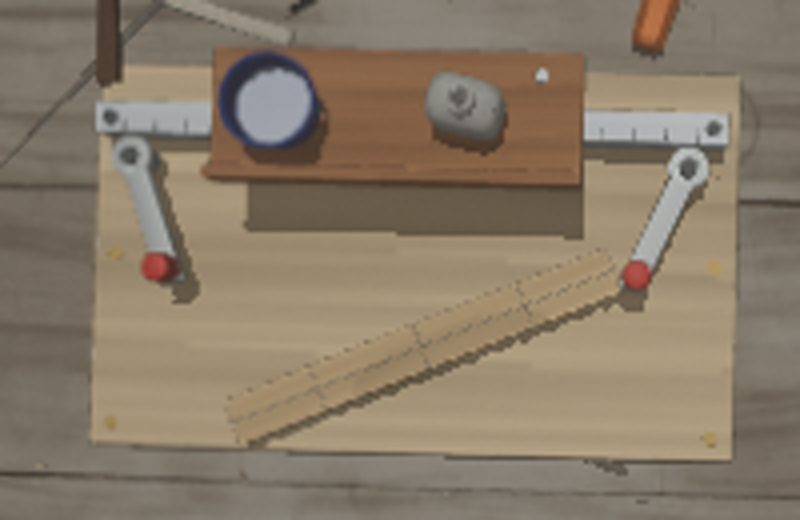

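Jig centre is (0.611, 0.053) with yaw about 0, so the fence face is at x=0.686. The holder pivots are at y=0.228 and y=-0.122. The batten is rotated 23°, with its left end nearer the robot. I'll check reach, then push the left end first.

```bash
cat >> h.py <<'E'
def lean(deg=40,s=-1,yaw=0):
    a=np.radians(deg); z=np.array([np.sin(a),0,-np.cos(a)]); y=np.array([0,s,0.])
    R=np.stack([np.cross(y,z),y,z],1); c,q=np.cos(yaw),np.sin(yaw)
    return np.array([[c,-q,0],[q,c,0],[0,0,1]])@R
def push(x1,speed=.06,fmax=20,step=.01):
    """advance in +x in short lines; stop on contact force"""
    p=np.array(manip.current_ee_pos()); f=0
    while p[0]<x1-1e-4:
        p[0]=min(p[0]+step,x1); manip.move_l(p,max_speed=speed); f=manip.current_force()
        if np.linalg.norm(f)>fmax: break
    return np.round(manip.current_ee_pos(),4),np.round(f,1)
E
python3 - <<'E'
from h import *
np.set_printoptions(precision=3,suppress=True)
print(manip.current_time(),manip.current_force())
for s in(-1,1):
  for p in([.44,.115,.2],[.44,.115,.029],[.648,.115,.029],[.52,-.01,.029],[.648,-.01,.029]):
    print(s,p,manip.inverse_kinematics(p,lean(40,s)))
E
```

```text
1.45 [ 0.331 -0.485  0.444]
-1 [0.44, 0.115, 0.2] [ 0.244  0.029  2.343 -1.071  0.178  2.824]
-1 [0.44, 0.115, 0.029] [ 0.244  0.564  2.419  3.446  0.545 -1.645]
-1 [0.648, 0.115, 0.029] [ 0.141  0.692  1.94   3.605  0.204 -1.917]
-1 [0.52, -0.01, 0.029] [-0.162  0.586  2.286  2.893  0.434 -1.469]
-1 [0.648, -0.01, 0.029] [-0.118  0.68   1.974  2.786  0.22  -1.314]
1 [0.44, 0.115, 0.2] [ 0.244  0.029  2.343 -1.071  0.178 -0.318]
1 [0.44, 0.115, 0.029] [0.244 0.564 2.419 3.446 0.545 1.497]
1 [0.648, 0.115, 0.029] [0.141 0.692 1.94  3.605 0.204 1.225]
1 [0.52, -0.01, 0.029] [-0.162  0.586  2.286  2.893  0.434  1.673]
1 [0.648, -0.01, 0.029] [-0.118  0.68   1.974  2.786  0.22   1.827]
```

Run:
```python
from h import *
np.set_printoptions(precision=3,suppress=True)
manip.set_gripper(0.0)
manip.move_j([.244,.1,2.2,3.4,.545,1.5]); print(manip.current_ee_pos(),manip.current_time())
R=lean(40,1)
manip.move_ptp([.45,.12,.08],R); print(manip.current_qpos())
manip.move_l([.45,.12,.0295],max_speed=.1); print(manip.current_ee_pos(),manip.current_force(),manip.current_time())
print(push(.545))
print(rect(batten()),manip.current_time())
```

```text
[0.585 0.158 0.37 ] 5.075
[0.252 0.396 2.392 3.604 0.368 1.33 ]
[0.45 0.12 0.03] [-0.552  0.469  0.564] 6.9167
(array([0.545, 0.12 , 0.03 ]), array([ 0.1, -0.1,  0.5]))
((0.5660194754600525, 0.03799634426832199), (0.05970008298754692, 0.2583009600639343), 9.32104778289795, array([[ 0.516,  0.161],
       [ 0.557, -0.094],
       [ 0.616, -0.085],
       [ 0.575,  0.17 ]], dtype=float32)) 10.075
```

Run:
```python
from h import *
np.set_printoptions(precision=3,suppress=True)
print(push(.57,step=.025))
manip.move_l([.50,.12,.03],max_speed=.15)
p,d,W=cloud("top")
cv2.imwrite("pics/c2.png",cv2.cvtColor(cv2.resize(p[130:260,110:310],None,fx=4,fy=4,interpolation=cv2.INTER_CUBIC),cv2.COLOR_RGB2BGR))
print(rect(batten()),manip.current_time())
```

```text
(array([0.57, 0.12, 0.03]), array([-0.5, -0.1, -0.1]))
((0.5948910117149353, 0.03856862336397171), (0.027906294912099838, 0.2579294443130493), 1.3482056856155396, array([[ 0.578,  0.167],
       [ 0.584, -0.091],
       [ 0.612, -0.09 ],
       [ 0.606,  0.168]], dtype=float32)) 11.3583
```

View pics/c2.png

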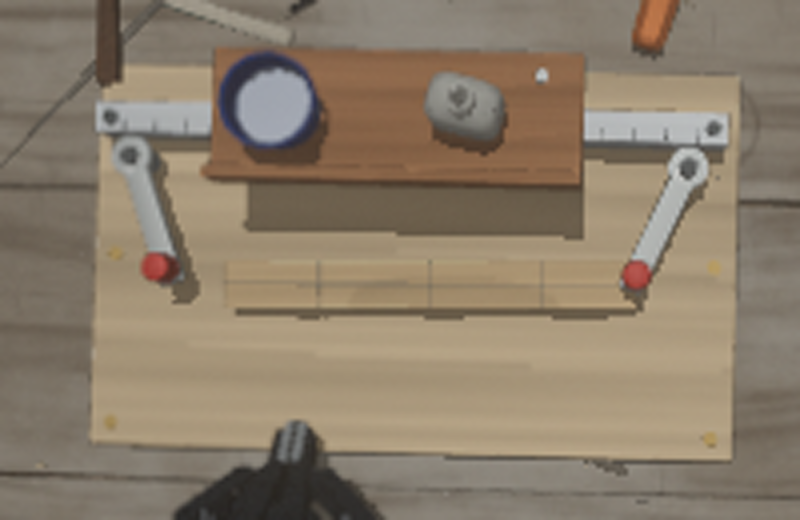

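The batten is now nearly parallel (1.3°) in open space. Next I'll push at its middle to just short of the fence, then seat each side.

Run:
```python
from h import *
np.set_printoptions(precision=3,suppress=True)
manip.move_l([.545,.04,.0295],max_speed=.15)
print(push(.638,step=.02))
manip.move_l([.628,.04,.0295])
manip.move_l([.628,.10,.0295],max_speed=.12)
print(push(.638,step=.01)); print(push(.653,step=.001,fmax=8,speed=.03))
x=manip.current_ee_pos()[0]
manip.move_l([.628,.10,.0295]); manip.move_l([.628,-.02,.0295],max_speed=.15)
print(push(.638,step=.01)); print(push(.653,step=.001,fmax=8,speed=.03))
print(manip.current_time())
manip.move_l([.628,-.02,.0295]); manip.move_l([.55,.04,.0295],max_speed=.15)
p,d,W=cloud("top"); P=batten(); print(rect(P))
for c in("top","side"):
    p,_=manip.grab_frame(c); p=p[130:260,110:310] if c=="top" else p[180:330,130:330]
    cv2.imwrite(f"pics/{c}3.png",cv2.cvtColor(cv2.resize(p,None,fx=4,fy=4,interpolation=cv2.INTER_CUBIC)[:600],cv2.COLOR_RGB2BGR))
print(manip.current_time())
```

```text
(array([0.638, 0.04 , 0.029]), array([-0.1, -0.3,  0.3]))
(array([0.638, 0.099, 0.03 ]), array([0.6, 0.5, 0.4]))
(array([0.65 , 0.099, 0.029]), array([-12.2,  -1.3,   6.3]))
(array([ 0.638, -0.019,  0.03 ]), array([0.4, 0.5, 1. ]))
(array([ 0.65 , -0.019,  0.029]), array([-11.8,  -0.5,   7.5]))
23.7083
((0.5468384027481079, 0.03958726301789284), (0.028031472116708755, 0.019178852438926697), 85.27753448486328, array([[0.536, 0.026],
       [0.555, 0.025],
       [0.558, 0.053],
       [0.538, 0.054]], dtype=float32))
25.025
```

View pics/side3.png

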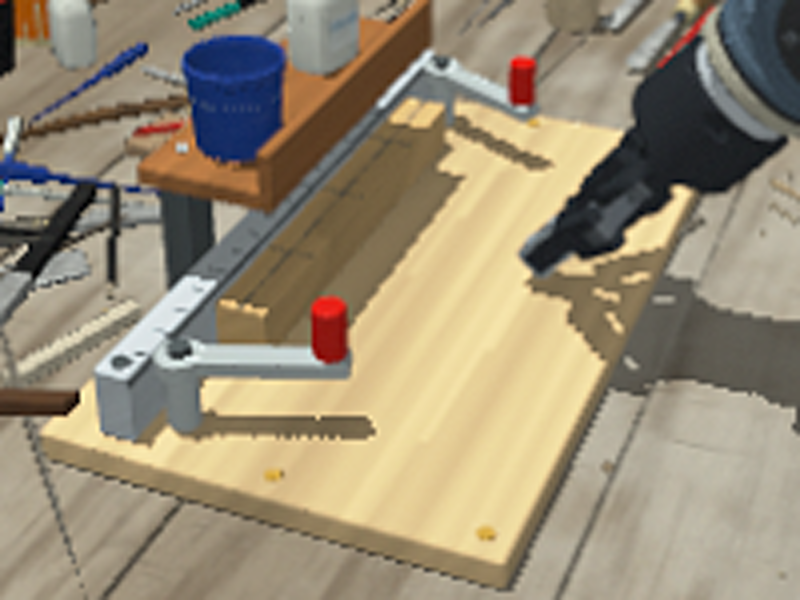

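View pics/top3.png

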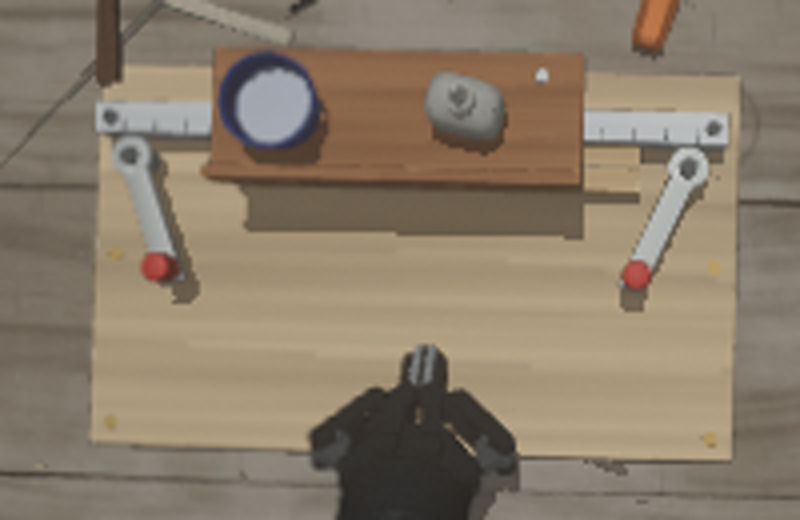

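Both seating pushes stopped at the same x (0.650) with about 12 N, so the batten is flush. The pictures show it parallel under the ledge, and the pot and glue are in place. Next come the hold-downs, left first: a side push to about 60°, then a push home under the ledge.

```bash
cat >> h.py <<'E'
def swing(side,th0):
    s=1 if side=="left" else -1; P=np.array([.671,.053+s*.175]); Z=.074
    kn=lambda t:P+.075*np.array([-np.cos(t),-s*np.sin(t)])
    k=kn(th0); mv=lambda x,y,v=.15:manip.move_l([x,y,Z],max_speed=v)
    y0=k[1]+s*.035
    mv(.535,y0,.2); mv(k[0]+.003,y0)
    f=[]
    for t in np.radians(np.arange(np.degrees(th0),62,8)):
        k=kn(t); mv(k[0]+.003,k[1]+s*.0225,.08); f.append(np.round(manip.current_force(),1))
        if np.linalg.norm(f[-1])>20: print("abort",f); return
    print(f[-1],manip.current_ee_pos())
    mv(k[0]-.005,k[1]+s*.032); mv(.575,k[1]+s*.032)
    p,_=manip.grab_frame("top")
    mv(.585,P[1]-s*.071); print(push(.640,step=.0275,speed=.08)); print(push(.661,step=.0015,fmax=8,speed=.03))
    mv(.56,P[1]-s*.071,.2); print(manip.current_time())
E
python3 - <<'E'
from h import *
np.set_printoptions(precision=3,suppress=True)
manip.move_l([.535,.05,.074],max_speed=.2)
swing("left",np.radians(20.5))
for c in("top","side"):
    p,_=manip.grab_frame(c); p=p[130:260,110:310] if c=="top" else p[180:330,130:330]
    cv2.imwrite(f"pics/{c}4.png",cv2.cvtColor(cv2.resize(p,None,fx=3,fy=3,interpolation=cv2.INTER_CUBIC)[:600],cv2.COLOR_RGB2BGR))
E
```

```text
[-0.7 -0.1 -0. ] [0.637 0.185 0.074]
(array([0.639, 0.157, 0.074]), array([-0.3, -0.3, -0.1]))
(array([0.657, 0.157, 0.074]), array([-7.,  0.,  4.]))
34.8083
```

View pics/side4.png

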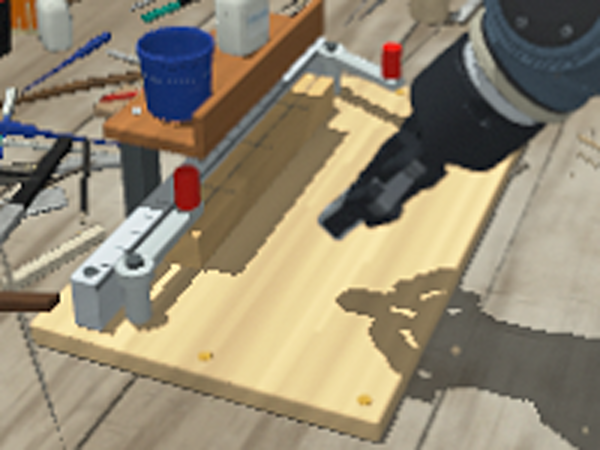

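The left arm lies along the fence over the batten, with its knob at (187,188), and it reached its stop under about 8 N. The right side is next.

Run:
```python
from h import *
np.set_printoptions(precision=3,suppress=True)
manip.move_l([.535,.05,.074],max_speed=.2)
swing("right",np.radians(23.4))
manip.move_l([.48,.03,.074],max_speed=.2)
p,d,W=cloud("top"); z=W[...,2]
for n in("left_holder_knob","right_holder_knob"):
  print(n,[(np.array(r["at"]),r["confidence"]) for r in manip.look_for("top",n)[:2]])
for n,a,b in(("L",.165,.225),("R",-.12,-.06)):
  m=(abs(z-.0605)<.006)&(W[...,0]>.64)&(W[...,0]<.684)&(W[...,1]>a)&(W[...,1]<b)
  Q=W[m]; print(n,len(Q),np.median(Q[:,0]),np.degrees(np.polyfit(Q[:,1],Q[:,0],1)[0]) if len(Q)>5 else 0)
ps=[]
for c in("top","side"):
    p,_=manip.grab_frame(c); p=p[130:260,110:310] if c=="top" else p[180:310,130:330]
    ps.append(cv2.resize(p,None,fx=4,fy=4,interpolation=cv2.INTER_CUBIC))
cv2.imwrite("pics/f5.png",cv2.cvtColor(cv2.resize(np.vstack(ps),(461,600)),cv2.COLOR_RGB2BGR)) 
print(manip.current_time())
```

```text
[-0.3 -0.4  0.2] [ 0.632 -0.082  0.074]
(array([ 0.639, -0.051,  0.074]), array([ 0.1,  0.2, -0.8]))
(array([ 0.657, -0.051,  0.073]), array([-9.7, -0.1,  5.4]))
44.625
left_holder_knob [(array([0.678, 0.209, 0.066]), 0.44), (array([ 0.654, -0.056,  0.044]), 0.24)]
right_holder_knob [(array([ 0.673, -0.102,  0.06 ]), 0.61)]
L 124 0.6718897115560432 -0.2510926416748091
R 167 0.6705280815147617 0.4608843069260973
45.5917
```

View pics/f5.png

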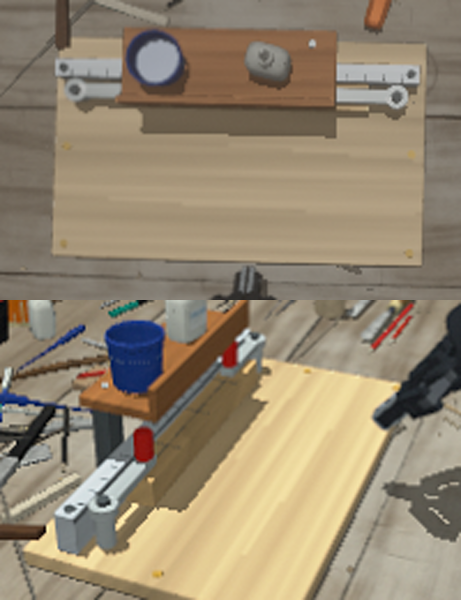

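Both arms lie along the fence at their stops, within about 0.5°. The batten is flush, the pot and glue haven't moved, and the gripper is clear.

```bash
python3 -c "
from bench import manip
print(manip.sign_off())"
```

```text
the job is handed in; nothing more can be done
None
```

The batten is flush against the fence and both hold-down arms are swung to their stops over its ends; the job was handed in at about 46 s, with the glue bottle, blue pot and cup left alone.

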